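Hold a dropper bottle in the lever clamp

ROBOT

A 7-joint arm with a two-finger parallel gripper is mounted at the origin on a cart in front of the work surface, level with it; the furniture and walls round the work are solid. World frame = base frame: x ahead of the robot, y to its left, z up, the work surface at z = 0. Lengths are in m, angles in rad, forces in N, time in s.
With the tool pointing down it reaches from about 0.4 to 0.85 m from the base axis. Payload 4.5 kg.
Tool frame: the origin (TCP) lies at the very end of the fingers, on their centre line; the grasp point (between the pads) lies 19 mm behind it; z points along the fingers, y is the line along which they close (so a half turn about z gives the same grasp; the last joint's range is limited). The gripper opens to 88 mm and grips with 3 to 60 N. Pads are 18 mm wide; open, the fingers measure 123 mm over their backs; the gripper's body (75 mm by 187 mm) begins 45 mm behind the grasp point.
Start: joints at [1.224, 0.689, -0.195, 1.565, 0.157, 0.902, -0.215], TCP at [0.232, -0.58, 0.201] pointing down, gripper open.
Joint ranges: [-3.01, 3.01], [-0.46, 2.08], [-1.47, 1.51], [0.13, 2.56], [-1, 4.14], [0.04, 2.09], [-2.66, 2.66]. Speed limits (rad/s): [2.57, 2.57, 3.14, 3.14, 3.14, 3.14, 3.14].

INTERFACE

Orientations are given as a unit quaternion [x, y, z, w].
In Python, from plant import r gives the robot as it stands. The module is installed in compiled form; this text tells all that it offers.
- The arm moves only by the tool step_arm, never from a script. Its argument "increments" is a list of rows, each a list of 2 entries, a list of its own where there are three numbers: the shift along the world's x, y, z in cm, then the turn, a rotation vector about the world's x, y, z in degrees. A call has exactly 10 rows; each row shifts and turns the commanded pose from where the row before left it; what a row does not reach is not made up. A row lasts 1/10 s, in which the tool goes at most 50 mm and 8.59 degrees, less where a joint would pass 70% of its speed; a pose out of reach is approached as far as the arm can. A call is refused whole if a number of a shift passes 5 or a number of a turn 8.59, either way. A call with a gripper value outside its range is refused whole. "fingers" is the opening, from 0 (shut) to 1 (fully open), set as the call begins (left out, the last holds). The fingers move at their own pace and stop on an object; "grip_force" is the grip in N (left out, the last holds). Time passes only in rows, so rows that do not move let the fingers close, or fill a call up. It gives the time, the measured TCP pose, the force, the opening and the grip force at its end, in the units of the state.
- r.get_state(): the state, without advancing time (a new reading comes with each control period).
- r.snapshot(name): name is "side" or "top"; returns (picture, depth): 480x640x3 uint8, red, green, blue; 480x640 float32, m along the optical axis (not along the pixel's ray), 0 where there is no reading.
- r.calibration(name): a dict with "fov_y" (degrees; the focal length in pixels is half the picture's height over the tangent of half this angle, whatever the lens; pixels are square), "cx", "cy" (the principal point, pixels), "R" (3x3) and "t" (3): a world point X has camera coordinates R X + t. Camera axes: x right, y down, z forward; pixel columns grow to the right and rows downward; lengths in m; the calibration is good to about 2 mm. A picture is of the moment at which its call begins. calibration takes no time and is no camera call.
- r.finish_job(): hands the job in; it is judged then, once.
The state is a dict: "clock": time; "q": joint angles; "qd": joint speeds; "joint_torque": joint torques, N m; "tool_pos": TCP position; "eef_rot": TCP orientation; "contact_force": force on the tool from outside, world axes, zero at the start; "moment": the same for the moment, N m; "opening": opening from 0.0 (shut) to 1.0 (fully open); "finger_force": force on a finger pad.
Only numpy, scipy, OpenCV 4.12 (cv2) and the standard library are available. Lean on these libraries where they do the work, as an engineer would, in place of code of your own. Each camera call takes 0.05 s, during which the arm holds its last target. There are 200 camera calls.

TASK

Pick up the dropper bottle that has fallen over and stand it upright on the clamp's base plate, centred between the V jaw and the sliding pad, and let go of it. Only then flip the clamp's safety catch all the way over to the side, out of the way of the lever, and pull the lever by its handle towards the robot to its stop so that the jaw clamps the bottle. Finish while still holding the handle pulled with the fingers on it: the lever springs back if it is let go; leave the other glassware standing where it is.

Things in the scene. Friction and masses are not known exactly. Their poses are not given: they have to be found in the camera images.
- bottle_center (a point): The fallen dropper bottle: round brown glass body 37 mm in diameter and 60 mm high, narrowing to a black rubber teat 23 mm in diameter, 96 mm high in all, mass 50 to 105 g. It lies on its side on the bench (the only bottle that lies), its axis about 19 mm above it. The point is half-way up on the axis, 48 mm from the base; its z axis runs along the bottle from base to teat.
- clamp: Fixed lever clamp, a grey metal plate 170 x 210 x 8 mm lying on the bench with the mechanism on it; it cannot be moved. Origin at the centre of the plate's underside; its x axis points away from the robot (turned at most 0.25 rad), y to the left. The bottle's place is on the left half, between a fixed steel V jaw in front (towards the robot) and a rubber-faced sliding pad behind; the lever is on the right half.
- seat (a point): Where the bottle's base belongs: point on top of the plate (8 mm above the bench) half-way between V jaw and open pad. The bottle has 20 mm of play in x there (10 mm each way); V jaw and pad stand up to 37 mm above the bench and are 50 and 36 mm wide in y; both sides (y) are open.
- v_center (a point): Where the bottle's axis comes to stand, on top of the plate, when the pad has pushed it home into the V jaw: 10 mm in front (-x of the clamp) of the seat.
- jaw_pad: The sprung rubber pad of the sliding jaw behind the bottle, 8 x 36 x 24 mm, face towards -x of the clamp; origin on its face at the height of the bench. It is driven forward 26 mm by the full lever stroke, meets the bottle at about 0.6 rad of the lever and then yields on its spring by 6 mm, pressing with about 9 N.
- catch (a joint): Safety catch, rad. 0 to 0.25 at the start: a steel bar lies across the front of the lever rod and blocks it. It turns about a shaft along the clamp's x axis; 1.9 is fully flipped, bar raised and paddle lying out to the right. It blocks the lever below about 1.0. It stays where it is left (friction 0.04 N m, about 1 N at the paddle).
- paddle_top (a point): Top of the catch's upright black thumb paddle (26 mm wide in the clamp's x, 6 mm thick), in the middle of its upper edge; it stands 50 mm above the shaft. Push it to the right (-y of the clamp) and on down in an arc about the shaft to flip the catch. With the catch at angle c the top lies 50 sin(c) mm to the right of and 50 cos(c) mm above the shaft.
- catch_hinge (a point): Point on the axis of the catch shaft directly below the paddle, 68 mm above the bench.
- lever (a joint): Lever, rad. 0 at rest (rod leaning 0.25 rad away from the robot), 0.8 at its stop (leaning 0.55 rad towards the robot). A spring returns it: about 2.5 N at the handle at the start of the stroke, about 7 N at the stop.
- lever_hinge (a point): Middle of the lever's hinge axis, which runs along the clamp's y axis, 18 mm above the bench. The handle moves on a circle of radius 175 mm about it: at lever angle q it is 175 sin(0.25 - q) mm along the clamp's x from here and 175 cos(0.25 - q) mm above.
- handle_center (a point): Middle of the lever's black cross handle, a round bar 18 mm in diameter and 90 mm long along the clamp's y axis, carried at both ends by a fork, 72 mm clear between its arms; below the bar there are 50 mm of free space to the fork's cross bar. About 188 mm above the bench at rest.
- handle: The same cross handle (origin at its middle): a sleeve that turns freely on its own axis, so that a grip on it need not tilt as the lever swings.
- other_dropper: A second dropper bottle (clear glass) that stands upright behind the work, 37 mm in diameter, 96 mm high; leave it. Origin under its base.
- small_jar: An open glass weighing bottle, 36 mm in diameter, 52 mm high, standing behind the work; leave it. Origin under its base.
- beaker: A glass beaker 59 mm in diameter, 71 mm high, standing to the right; leave it. Origin under its base.

How it is judged:
On the way, in this order (a step that is already met when the one before it is completed fails the run):
1. the bottle stands upright on the clamp's plate at its seat, let go, the lever still at rest (angle between bottle_center's own z axis and vertical below 0.1 rad and horizontal distance between bottle_center and seat below 0.013 m and z of bottle_center in the frame of clamp between 0.05 and 0.06 m and contact force between the arm and bottle below 0.1 N and value of joint lever below 0.1 rad and value of joint catch below 0.9 rad), for 0.2 s.
2. the safety catch is flipped over, the lever still at rest (value of joint catch above 1.4 rad and value of joint lever below 0.1 rad), for 0.2 s.
3. the lever is pulled to its stop by its handle and the pad presses on the bottle (value of joint lever above 0.72 rad and contact force between the fingers and handle above 1 N and contact force between jaw_pad and bottle above 3 N), for 0.2 s.
At the end, for the whole second after the job is handed in: The fingers hold the handle (more than 1 N) with the lever above 0.72 rad (stop 0.8), the catch is still above 1.2 rad, and the bottle stands upright (within 0.1 rad) on the plate, within 5 mm of its clamped place in the V, with the pad pressing on it with more than 3 N (all of step 3 and value of joint catch above 1.2 rad and angle between bottle_center's own z axis and vertical below 0.1 rad and horizontal distance between bottle_center and v_center below 0.005 m and z of bottle_center in the frame of clamp between 0.05 and 0.06 m); the arm keeps its last pose, push and grip.
It fails at once if a bystander (other dropper bottle, small jar, beaker) is knocked over or shifted by more than 3 cm (distance of any of other_dropper, small_jar, beaker from where it was at the start of the episode above 0.03 m or angle between any of other_dropper, small_jar, beaker's own z axis and vertical above 0.5 rad).
It fails at once if the lever is forced while the catch still blocks it (value of joint catch below 0.8 rad and value of joint lever above 0.2 rad).
It also fails if it takes over 61 s, if anything falls off the work surface, if the arm or the gripper's body presses on something with over 40 N, if the wrist force passes 120 N, or if a joint passes its speed limit or range.

## Working session

There is one attempt and no reset: what is moved stays moved. The work goes in short steps, Python scripts to look and compute and a tool call to move; the robot and the scene stay as the last step left them, time stands still between calls to the robot, and variables do not carry over. Pictures are saved under pics/ and viewed, at most 10 in all, crops included, and the job is handed in when it is done.

Besides the shell and the picture viewer there is one more tool, called as name(argument=value, ...) on one line, values as JSON. step_arm: Moves the arm, as the interface text tells. Its arguments: {"type":"object","properties":{"increments":{"type":"array","items":{"type":"array"}},"fingers":{"type":"number"},"grip_force":{"type":"number"}},"required":["increments"]}

```bash
mkdir -p pics
cat > h.py <<'E'
import numpy as np, cv2
from plant import r
def cam(n):
    c=r.calibration(n); f=240/np.tan(np.radians(c["fov_y"])/2)
    return f,c["cx"],c["cy"],np.array(c["R"]),np.array(c["t"])
def snap(n,name):
    p,d=r.snapshot(n); cv2.imwrite(f"pics/{name}.png",p[:,:,::-1]); np.save(f"{name}.npy",d); return p,d
def pt(n,d,u,v):
    f,cx,cy,R,t=cam(n); z=d[v,u]; return R.T@(np.array([(u-cx)/f*z,(v-cy)/f*z,z])-t)
def cloud(n,d):
    f,cx,cy,R,t=cam(n); v,u=np.mgrid[:480,:640]
    P=np.stack([(u-cx)/f*d,(v-cy)/f*d,d],-1); return (P-t)@R
def ray(n,u,v,z):
    f,cx,cy,R,t=cam(n); o=-R.T@t; w=R.T@np.array([(u-cx)/f,(v-cy)/f,1]); return o+w*(z-o[2])/w[2]
def proj(n,X):
    f,cx,cy,R,t=cam(n); c=R@np.array(X)+t; return np.round([f*c[0]/c[2]+cx,f*c[1]/c[2]+cy],1)
E
python3 - <<'E'
from h import *
for n in("side","top"):
    snap(n,n+"0"); f,cx,cy,R,t=cam(n); print(n,f,-R.T@t,R.round(2).tolist())
print(r.get_state())
E
```

```text
side 571.345379371572 [0.58763512 1.04760517 0.90381404] [[-1.0, 0.04, 0.02], [0.01, 0.56, -0.83], [-0.04, -0.83, -0.56]]
top 505.11455736890184 [ 0.43270886 -0.06119183  1.24102094] [[0.03, -1.0, 0.02], [-0.99, -0.03, -0.1], [0.1, -0.02, -0.99]]
{'clock': 0.1, 'q': array([ 1.22381194,  0.68989365, -0.19450288,  1.5662374 ,  0.1573196 ,
        0.90248677, -0.21508469]), 'qd': array([ 2.76600357e-04, -1.27619694e-03, -3.33341623e-05, -2.04787289e-03,
       -3.11851392e-05,  3.70372458e-05,  1.13911753e-04]), 'joint_torque': array([-3.52036179e-03, -5.28498244e+01, -1.27179433e+00, -1.53837222e+01,
       -5.26128849e-02,  1.94340952e-03,  3.52704114e-05]), 'tool_pos': array([ 0.23199008, -0.579677  ,  0.19979458]), 'eef_rot': array([ 9.81921229e-01,  1.89288225e-01, -2.24763244e-04, -7.85335462e-04]), 'contact_force': array([-0.01234192, -0.42771148, -0.21394345]), 'moment': array([ 0.02072287, -0.00261919,  0.01522828]), 'finger_force': 0.0, 'opening': 0.9988302895906036}
```

View pics/top0.png

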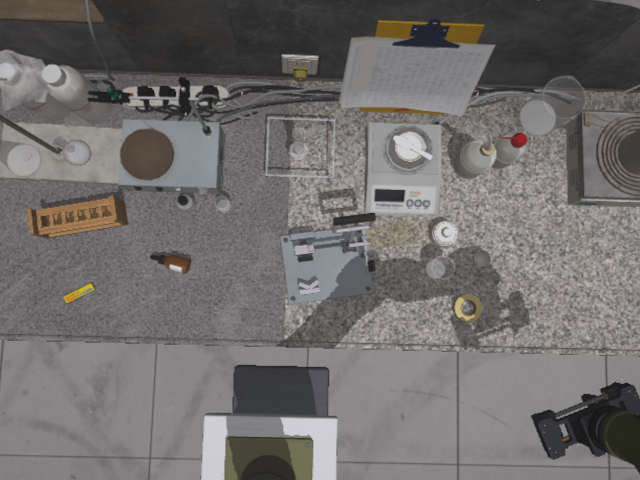

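View pics/side0.png

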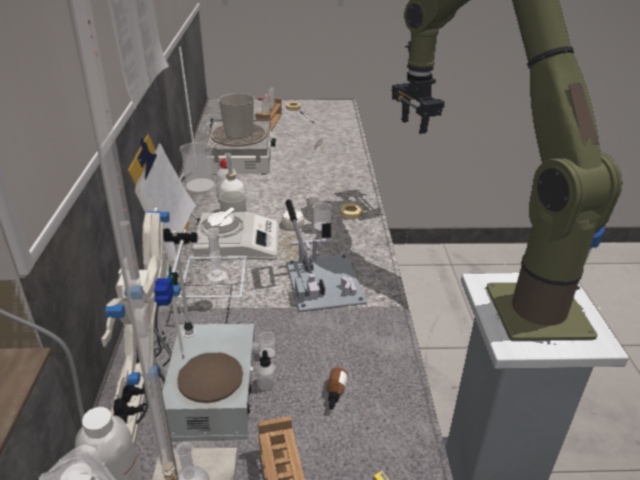

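The top view shows the fallen bottle at (176,264) with its teat to the left. The clamp plate is around (327,265), the V jaw at (308,287), the handle at (354,219), the paddle at (371,266) and the beaker at (435,267). The other dropper and the small jar are at (185,200) and (222,203). Next I'll measure these.

Run:
```python
from h import *
p=cv2.imread("pics/top0.png"); d=np.load("top0.npy"); C=cloud("top",d)
c=p[190:310,270:460]; cv2.imwrite("pics/c1.png",cv2.resize(c,None,fx=4.2,fy=4.2,interpolation=cv2.INTER_CUBIC))
# bottle
sub=np.zeros((480,640),bool); sub[240:285,145:200]=1
m=sub&(C[...,2]>0.007)&(C[...,2]<.06)
P=C[m]; print("bottle n",m.sum(),"z",np.percentile(P[:,2],[5,50,95]))
mu=P[:,:2].mean(0); w,V=np.linalg.eigh(np.cov((P[:,:2]-mu).T)); a=V[:,1]; a*=np.sign(a[1])
s=(P[:,:2]-mu)@a; o=(P[:,:2]-mu)@V[:,0]; print(mu,a,s.min(),s.max(),o.min(),o.max())
for lo in np.arange(-.05,.06,.01):
    k=(s>lo)&(s<lo+.01); 
    if k.any(): print(round(lo,2),k.sum(),o[k].min().round(3),o[k].max().round(3),P[k,2].max().round(3))
# plate
sub[:]=0; sub[225:305,275:380]=1
m=(sub&(abs(C[...,2]-.008)<.005)).astype(np.uint8)
print("z bench",np.median(C[320:335,300:350,2]))
hsv=cv2.cvtColor(p,cv2.COLOR_BGR2HSV)
for (u,v) in [(290,294),(284,238),(365,290),(327,265),(308,287),(354,219),(371,266),(435,267),(185,200),(222,203)]: print(u,v,C[v,u].round(3),hsv[v,u])
```

```text
bottle n 473 z [0.01927983 0.03151624 0.0392114 ]
[0.50680485 0.24510341] [0.24743363 0.96890485] -0.0349555334278313 0.059061133655498574 -0.04569900385852779 0.018779462291283137
-0.04 62 -0.018 0.017 0.04
-0.03 60 -0.023 0.018 0.042
-0.02 67 -0.018 0.019 0.041
-0.01 66 -0.018 0.018 0.042
0.0 63 -0.024 0.019 0.042
0.01 46 -0.046 0.017 0.041
0.02 39 -0.011 0.011 0.033
0.03 28 -0.011 0.011 0.034
0.04 21 -0.005 0.007 0.028
0.05 21 -0.041 0.007 0.028
z bench -0.00017740357757230977
290 294 [ 0.44  -0.036  0.007] [104  22 148]
284 238 [ 0.575 -0.017  0.012] [125  17  88]
365 290 [ 0.454 -0.219  0.004] [103  18 100]
327 265 [ 0.513 -0.124  0.009] [104  22 152]
308 287 [ 0.457 -0.079  0.033] [132  14 182]
354 219 [ 0.598 -0.169  0.198] [135  10  53]
371 266 [ 0.507 -0.218  0.11 ] [150   7  39]
435 267 [ 0.516 -0.391  0.001] [150   4 142]
185 200 [0.65  0.214 0.075] [105  12  44]
222 203 [0.659 0.14  0.002] [135   4 132]
```

View pics/c1.png

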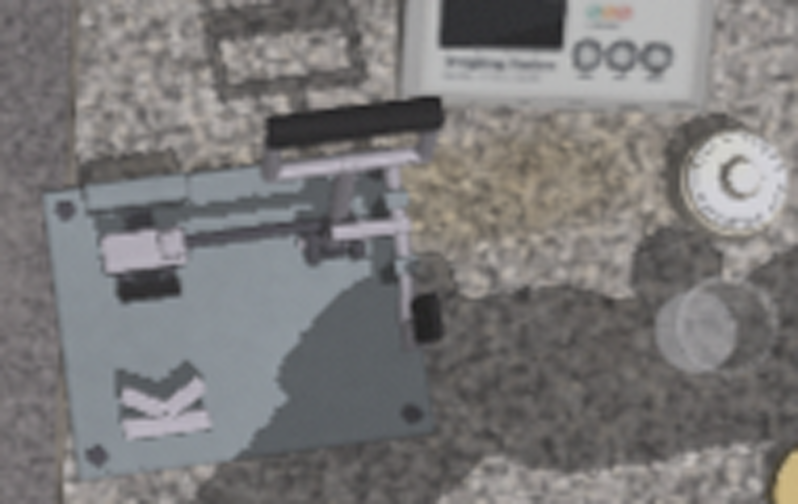

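The crop shows the plate corners at about TL (45,192), BL (83,480) and BR (435,430). The V jaw is around (165,405), the pad's rubber face is at (150,288), the handle runs from (268,128) to (442,108), and the paddle is at (427,318).

Run:
```python
from h import *
d=np.load("top0.npy"); C=cloud("top",d)
full=lambda u,v:(270+u/4.2-.4,190+v/4.2-.4)
TL,BL,BR=[ray("top",*full(*q),.008) for q in((45,192),(83,480),(435,430))]
print(TL,BL,BR,np.linalg.norm(TL-BL),np.linalg.norm(BL-BR))
# yaw from both edges
e1=TL-BL; e2=BL-BR
print("yaw",np.arctan2(e1[1],e1[0]),np.arctan2(-e2[0],e2[1]))
y=np.arctan2(-e2[0]+e1[1],e2[1]+e1[0]); cen=(TL+BR)/2; print("center",cen,"yaw",y)
R=np.array([[np.cos(y),-np.sin(y)],[np.sin(y),np.cos(y)]])
L=C.copy(); L[...,:2]=(C[...,:2]-cen[:2])@R
def reg(n,x0,x1,y0,y1,z0,z1):
    m=(L[...,0]>x0)&(L[...,0]<x1)&(L[...,1]>y0)&(L[...,1]<y1)&(L[...,2]>z0)&(L[...,2]<z1)
    P=L[m]; W=C[m]
    if len(P): print(n,len(P),"local 3/97%",np.percentile(P,3,axis=0).round(3),np.percentile(P,97,axis=0).round(3),"Wmean",W.mean(0).round(3))
reg("V",-.085,-.02,-.03,.1,.028,.045)
reg("pad",-.02,.08,.0,.1,.028,.05)
reg("plate",-.15,.15,-.15,.15,.005,.012)
reg("handle",0,.2,-.2,.1,.18,.21)
reg("paddle",-.1,.1,-.2,-.05,.1,.13)
reg("catchbar",-.1,.1,-.2,-.05,.055,.09)
# handle fit
m=(C[...,2]>.18)&(C[...,2]<.21)&(L[...,0]>0)&(L[...,0]<.15)&(abs(L[...,1]+.05)<.1)
P=C[m][:,:2]; v=cv2.fitLine(P.astype(np.float32),cv2.DIST_L2,0,.01,.01).ravel(); print("handle line",v, "yaw",np.arctan(-v[0]/v[1]))
v,u=np.where(m); print(u.min(),u.max(),v.min(),v.max())
# side check
S=cloud("side",np.load("side0.npy")); m=(S[...,2]>.015)&(S[...,2]<.06)&(abs(S[...,0]-.51)<.07)&(abs(S[...,1]-.25)<.08)
print("bottle side",S[m].min(0),S[m].max(0))
m=(S[...,2]>.175)&(S[...,2]<.22)&(abs(S[...,0]-.59)<.08)&(abs(S[...,1]+.17)<.1)
print("handle side",np.percentile(S[m],3,axis=0),np.percentile(S[m],97,axis=0))
```

```text
[ 0.58233015 -0.00756646  0.008     ] [ 0.41566842 -0.03501289  0.008     ] [ 0.4499357  -0.23825627  0.008     ] 0.16890659774043826 0.2061119015250693
yaw 0.1632184818211933 0.167031334262783
center [ 0.51613293 -0.12291136  0.008     ] yaw 0.16531404338307318
V 101 local 3/97% [-0.062  0.03   0.029] [-0.039  0.074  0.037] Wmean [ 0.461 -0.079  0.034]
pad 385 local 3/97% [0.014 0.025 0.03 ] [0.079 0.076 0.046] Wmean [ 0.557 -0.063  0.039]
plate 3902 local 3/97% [-0.083 -0.091  0.005] [0.076 0.103 0.012] Wmean [ 0.504 -0.12   0.008]
handle 361 local 3/97% [ 0.066 -0.101  0.188] [ 0.083 -0.016  0.198] Wmean [ 0.599 -0.168  0.194]
paddle 75 local 3/97% [-0.035 -0.098  0.102] [ 0.055 -0.053  0.126] Wmean [ 0.532 -0.203  0.114]
catchbar 305 local 3/97% [-0.036 -0.095  0.06 ] [ 0.058 -0.053  0.087] Wmean [ 0.547 -0.201  0.074]
handle line [ 0.15862021 -0.9873397   0.59887505 -0.16825421] yaw 0.15929303
332 375 213 225
bottle side [0.48461752 0.20786643 0.0151811 ] [0.52802209 0.30532914 0.04029249]
handle side [ 0.5880182  -0.20792008  0.17974234] [ 0.61277178 -0.12421293  0.19867962]
```

Run:
```python
from h import *
d=np.load("top0.npy"); C=cloud("top",d); p=cv2.imread("pics/top0.png"); g=p.mean(2)
y=.162; cen=np.array([.516,-.123]); R=np.array([[np.cos(y),-np.sin(y)],[np.sin(y),np.cos(y)]])
L=C.copy(); L[...,:2]=(C[...,:2]-cen)@R
m=(L[...,0]>-.02)&(L[...,0]<.06)&(L[...,1]>.0)&(L[...,1]<.1)&(L[...,2]>.025)
k=m&(g<70)
P=L[k]; print("pad dark",len(P),np.percentile(P,[2,50,98],axis=0).round(4).tolist())
for x in np.arange(0,.06,.004):
    q=m&(L[...,0]>=x)&(L[...,0]<x+.004)
    if q.any(): print(round(x,3),q.sum(),L[q][:,1].min().round(3),L[q][:,1].max().round(3),np.median(L[q][:,2]).round(3),g[q].mean().round())
m=(L[...,0]>-.085)&(L[...,0]<-.02)&(L[...,1]>0)&(L[...,1]<.1)&(L[...,2]>.025)
for x in np.arange(-.07,-.02,.004):
    q=m&(L[...,0]>=x)&(L[...,0]<x+.004)
    if q.any(): print("V",round(x,3),q.sum(),np.sort(L[q][:,1]).round(3)[[0,-1]],np.median(L[q][:,2]).round(3))
# bottle refit
sub=np.zeros((480,640),bool); sub[240:285,145:200]=1
P=C[sub&(C[...,2]>.015)&(C[...,2]<.06)]
a=np.array([.247,.969]);mu=P[:,:2].mean(0)
for _ in range(4):
    n=np.array([a[1],-a[0]]); s=(P[:,:2]-mu)@a;o=(P[:,:2]-mu)@n
    P=P[(abs(o)<.022)]; s=(P[:,:2]-mu)@a;o=(P[:,:2]-mu)@n
    b=[(x,(o[(s>x)&(s<x+.01)].min()+o[(s>x)&(s<x+.01)].max())/2) for x in np.arange(-.03,.05,.01)]
    k,c=np.polyfit(*np.array(b).T,1); a=a+k*n; a/=np.linalg.norm(a); mu=mu+c*n
s=(P[:,:2]-mu)@a; print("axis",a,"yaw",np.arctan2(a[1],a[0]),"base",mu+a*s.min(),"tip",mu+a*s.max(),"len",np.ptp(s),"center",mu+a*(s.min()+s.max())/2)
T=r.get_state()['eef_rot']; from scipy.spatial.transform import Rotation as Q; print(Q.from_quat(T).as_matrix().round(3))
```

```text
pad dark 52 [[0.0131, 0.0349, 0.028], [0.017, 0.0502, 0.037], [0.0232, 0.0663, 0.0415]]
0.012 25 0.035 0.069 0.036 63.0
0.016 25 0.034 0.068 0.038 53.0
0.02 11 0.036 0.067 0.032 56.0
0.024 6 0.036 0.067 0.03 78.0
0.028 28 0.03 0.074 0.035 134.0
0.032 40 0.013 0.076 0.038 165.0
0.036 53 0.001 0.075 0.05 141.0
0.04 53 0.0 0.075 0.049 141.0
0.044 31 0.017 0.074 0.039 163.0
0.048 22 0.03 0.074 0.037 144.0
V -0.066 17 [0.028 0.076] 0.027
V -0.062 24 [0.028 0.074] 0.026
V -0.058 20 [0.03  0.076] 0.028
V -0.054 18 [0.029 0.066] 0.034
V -0.05 27 [0.033 0.072] 0.034
V -0.046 26 [0.028 0.076] 0.036
V -0.042 16 [0.03  0.074] 0.033
V -0.038 3 [0.032 0.073] 0.036
axis [0.23286526 0.97250901] yaw 1.3357734211653105 base [0.4986206  0.21123777] tip [0.52048645 0.30255551] len 0.09389912723231825 center [0.50955352 0.25689664]
[[ 0.928  0.372 -0.001]
 [ 0.372 -0.928  0.001]
 [-0.    -0.002 -1.   ]]
```

step_arm(increments=[[[1.7, 2.6, 1], [0, 0, 7.8]], [[1.7, 2.6, 1], [0, 0, 7.8]], [[1.7, 2.6, 1], [0, 0, 7.8]], [[1.7, 2.6, 1], [0, 0, 7.8]], [[1.7, 2.6, 1], [0, 0, 7.8]], [[1.7, 2.6, 1], [0, 0, 7.8]], [[1.7, 2.6, 1], [0, 0, 7.8]], [[1.7, 2.6, 1], [0, 0, 7.8]], [[1.7, 2.6, 1], [0, 0, 7.8]], [[1.7, 2.6, 1], [0, 0, 7.8]]], fingers=1, grip_force=15)

```text
clock: 1.1
tool_pos: [0.4025, -0.3191, 0.3007]
eef_rot: [0.642, 0.767, -0.0, -0.0]
contact_force: [1.2, -0.1, 0.7]
opening: 0.996
finger_force: 0.0
```

```bash
cat >> h.py <<'E'
from scipy.spatial.transform import Rotation as Q
def rep():
    s=r.get_state(); M=Q.from_quat(s["eef_rot"]).as_matrix()
    print("t",round(s["clock"],2),"q",s["q"].round(2),"pos",s["tool_pos"].round(4),"y",M[:,1].round(3),"z",M[:,2].round(3),"F",np.round(s["contact_force"],1),"op",round(s["opening"],3),"ff",round(s["finger_force"],1)); return s,M
def to(pos,y,z):
    s,M=rep(); z=np.array(z,float); z/=np.linalg.norm(z); y=np.array(y,float); y-=z*(y@z); y/=np.linalg.norm(y)
    T=np.stack([np.cross(y,z),y,z],1); w=np.degrees(Q.from_matrix(T@M.T).as_rotvec())
    print("shift cm",((np.array(pos)-s["tool_pos"])*100).round(2),"rotvec deg",w.round(2),"norm",np.linalg.norm(w).round(1))
E
python3 -c "
from h import *
rep()"
```

```text
t 1.1 q [ 0.99  0.47 -0.63  1.74  0.32  1.03  0.42] pos [ 0.4025 -0.3191  0.3007] y [ 0.984  0.176 -0.001] z [-0.001  0.    -1.   ] F [ 1.2 -0.1  0.7] op 0.996 ff 0.0
```

step_arm(increments=[[[1.2, 3.2, 0], [0, 0, 7.8]], [[1.2, 3.2, 0], [0, 0, 7.8]], [[1.2, 3.2, 0], [0, 0, 7.8]], [[1.2, 3.2, 0], [0, 0, 7.8]], [[1.2, 3.2, 0], [0, 0, 7.8]], [[1.2, 3.2, 0], [0, 0, 7.8]], [[1.2, 3.2, 0], [0, 0, 7.8]], [[1.2, 3.2, 0], [0, 0, 7.8]], [[1.2, 3.2, 0], [0, 0, 7.8]], [[1.2, 3.2, 0], [0, 0, 7.8]]])

```text
clock: 2.1
tool_pos: [0.5224, 0.0007, 0.3002]
eef_rot: [0.016, 1.0, -0.0, -0.0]
contact_force: [1.1, 0.0, 0.1]
opening: 1.0
finger_force: 0.0
```

step_arm(increments=[[[0, 2.7, -1], [0, 0, 7.8]], [[0, 2.7, -1], [0, 0, 7.8]], [[0, 2.7, -1], [0, 0, 7.8]], [[0, 2.7, -1], [0, 0, 7.8]], [[0, 2.7, -1], [0, 0, 7.8]], [[0, 2.7, -1], [0, 0, 7.8]], [[0, 2.7, -1], [0, 0, 7.8]], [[0, 2.7, -1], [0, 0, 7.8]], [[0, 2.7, -1], [0, 0, 7.8]], [[0, 2.7, -1], [0, 0, 7.8]]])

```text
clock: 3.1
tool_pos: [0.5222, 0.2703, 0.1995]
eef_rot: [-0.616, 0.787, -0.0, -0.001]
contact_force: [0.6, -1.4, 0.3]
opening: 0.997
finger_force: 0.0
```

```bash
python3 -c "
from h import *
t=np.array([-.1164,-.486,-.866]); p=np.array([.5076,.2489,.0077])
to(p-t*.10,[-.9725,.2329,0],t); print((t*10).round(2))"
```

```text
t 3.1 q [ 0.04  0.89 -1.18  1.66  0.87  1.22  1.55] pos [0.5222 0.2703 0.1995] y [-0.971  0.24   0.   ] z [-0.001 -0.001 -1.   ] F [ 0.6 -1.4  0.3] op 0.997 ff 0.0
shift cm [ -0.3    2.72 -10.52] rotvec deg [-29.08   7.05   0.41] norm 29.9
[-1.16 -4.86 -8.66]
```

step_arm(increments=[[[0, 0.3, -1], [-2.9, 0.7, 0]], [[0, 0.3, -1], [-2.9, 0.7, 0]], [[0, 0.3, -1], [-2.9, 0.7, 0]], [[0, 0.3, -1], [-2.9, 0.7, 0]], [[0, 0.3, -1], [-2.9, 0.7, 0]], [[0, 0.3, -1], [-2.9, 0.7, 0]], [[0, 0.3, -1], [-2.9, 0.7, 0]], [[0, 0.3, -1], [-2.9, 0.7, 0]], [[-0.2, 0.2, -1.2], [-2.9, 0.7, 0]], [[-0.1, 0.1, -1.2], [-2.9, 0.7, 0.4]]])

```text
clock: 4.1
tool_pos: [0.5192, 0.2968, 0.0957]
eef_rot: [-0.596, 0.76, -0.162, -0.202]
contact_force: [-0.7, 0.0, -0.2]
opening: 1.001
finger_force: 0.0
```

```bash
python3 -c "
from h import *
snap('side','s1');snap('top','t1')
t=np.array([-.1164,-.486,-.866]); p=np.array([.5076,.2489,.0077])
to(p,[-.9725,.2329,0],t)
a=cv2.imread('pics/s1.png')[300:450,260:420]; b=cv2.imread('pics/t1.png')[190:340,110:270]
cv2.imwrite('pics/v1.png',np.hstack([cv2.resize(x,None,fx=2.4,fy=2.4) for x in(a,b)]))"
```

```text
t 4.2 q [-0.39  1.16 -0.9   1.27  0.9   1.66  1.54] pos [0.5175 0.2974 0.0936] y [-0.972  0.234 -0.002] z [-0.116 -0.487 -0.866] F [-0.4  0.6 -0.5] op 0.997 ff 0.0
shift cm [-0.99 -4.85 -8.59] rotvec deg [0.08 0.1  0.08] norm 0.1
```

View pics/v1.png

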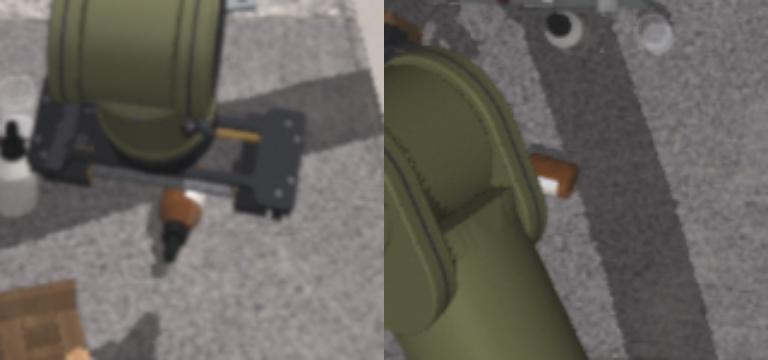

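The side half of the picture shows the gripper straddling the bottle, with the teat at (175,245) and the body at (180,210). The standing dropper at (15,170) is clear of it. I'll go down along the tool axis and grip.

step_arm(increments=[[[-0.1, -0.5, -0.9], [0, 0, 0]], [[-0.1, -0.5, -0.9], [0, 0, 0]], [[-0.1, -0.5, -0.9], [0, 0, 0]], [[-0.1, -0.5, -0.9], [0, 0, 0]], [[-0.1, -0.5, -0.9], [0, 0, 0]], [[-0.1, -0.5, -0.9], [0, 0, 0]], [[-0.1, -0.5, -0.9], [0, 0, 0]], [[-0.1, -0.5, -0.9], [0, 0, 0]], [[-0.1, -0.5, -0.9], [0, 0, 0]], [[-0.1, -0.4, -0.4], [0, 0, 0]]])

```text
clock: 5.2
tool_pos: [0.509, 0.2469, 0.0104]
eef_rot: [-0.596, 0.76, -0.161, -0.201]
contact_force: [-0.0, 1.0, 0.3]
opening: 0.996
finger_force: 0.0
```

step_arm(increments=[[[0, 0, 0], [0, 0, 0]], [[0, 0, 0], [0, 0, 0]], [[0, 0, 0], [0, 0, 0]], [[0, 0, 0], [0, 0, 0]], [[0, 0, 0], [0, 0, 0]], [[0, 0, 0], [0, 0, 0]], [[0, 0, 0], [0, 0, 0]], [[0, 0, 0], [0, 0, 0]], [[0, 0, 0], [0, 0, 0]], [[0, 0, 0], [0, 0, 0]]], fingers=0, grip_force=15)

```text
clock: 6.2
tool_pos: [0.5093, 0.2477, 0.0115]
eef_rot: [-0.596, 0.76, -0.161, -0.201]
contact_force: [0.3, 0.4, 1.1]
opening: 0.116
finger_force: 0.0
```

```bash
python3 -c "
from h import *
t=np.array([-.1164,-.486,-.866]); p=np.array([.5076,.2489,.0077])
to(p,[-.9725,.2329,0],t)"
```

```text
t 6.2 q [-0.33  1.23 -0.87  1.43  0.98  1.5   1.45] pos [0.5093 0.2477 0.0115] y [-0.972  0.237 -0.005] z [-0.114 -0.484 -0.867] F [0.3 0.4 1.1] op 0.116 ff 0.0
shift cm [-0.17  0.12 -0.38] rotvec deg [-0.08  0.32  0.24] norm 0.4
```

The opening went below the bottle's width, so the grasp missed. I'll look before moving on.

step_arm(increments=[[[0, 0, 0], [0, 0, 0]], [[0, 0, 0], [0, 0, 0]], [[0, 0, 0], [0, 0, 0]], [[0, 0, 0], [0, 0, 0]], [[0, 0, 0], [0, 0, 0]], [[0.1, 0.5, 1], [0, 0, 0]], [[0.1, 0.5, 1], [0, 0, 0]], [[0.1, 0.5, 1], [0, 0, 0]], [[0.1, 0.5, 1], [0, 0, 0]], [[0.1, 0.5, 1], [0, 0, 0]]], fingers=1)

```text
clock: 7.2
tool_pos: [0.5145, 0.2736, 0.0628]
eef_rot: [-0.596, 0.76, -0.161, -0.201]
contact_force: [-0.3, -0.6, -0.0]
opening: 0.99
finger_force: 0.0
```

```bash
python3 -c "
from h import *
snap('side','s2');snap('top','t2');rep()
print(proj('side',[.509,.2555,.019]),proj('top',[.509,.2555,.019]))
a=cv2.imread('pics/s2.png')[300:450,260:420]; b=cv2.imread('pics/t2.png')[190:340,110:270]
cv2.imwrite('pics/v2.png',np.hstack([cv2.resize(x,None,fx=2.4,fy=2.4) for x in(a,b)]))"
```

```text
t 7.3 q [-0.36  1.17 -0.9   1.35  0.93  1.59  1.5 ] pos [0.5147 0.2747 0.0632] y [-0.972  0.237 -0.006] z [-0.112 -0.482 -0.869] F [-0.1  0.2 -0.4] op 1.004 ff 0.0
[336.4 389.6] [169.9 261.7]
```

View pics/v2.png

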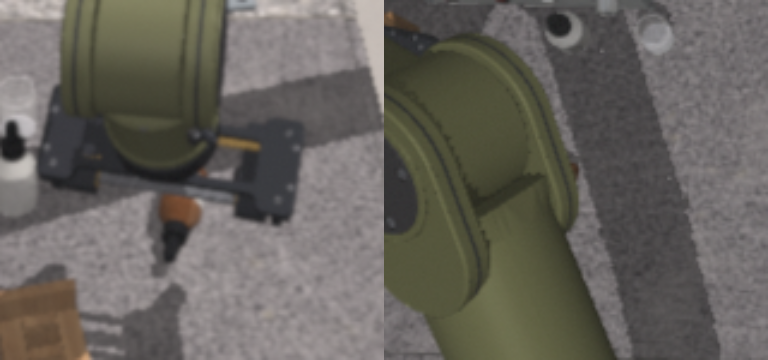

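The bottle hasn't moved: body at (180,212) and teat at (170,245) in the crop. The fingers closed without touching it. I'll check the real fingertips against the reported TCP using depth, and re-measure the bottle from the side.

```bash
python3 -c "
from h import *
s,M=rep(); d=np.load('s2.npy'); C=cloud('side',d); L=(C-s['tool_pos'])@M
p=cv2.imread('pics/s2.png')
m=(abs(L[...,0])<.06)&(abs(L[...,1])<.11)&(L[...,2]>-.15)&(L[...,2]<.02)&(C[...,2]>.012)
for z in np.arange(-.14,.02,.01):
    q=m&(L[...,2]>=z)&(L[...,2]<z+.01)
    if q.any(): print(round(z,3),q.sum(),'x',L[q][:,0].min().round(3),L[q][:,0].max().round(3),'y',np.percentile(L[q][:,1],[0,10,50,90,100]).round(3))
hsv=cv2.cvtColor(p,cv2.COLOR_BGR2HSV); k=(hsv[...,0]<14)&(hsv[...,1]>110); k[:,:300]=0;k[:,380:]=0;k[:350]=0;k[430:]=0
print('brown',k.sum(),C[k].mean(0),np.percentile(C[k],[2,98],axis=0).round(3).tolist())
v,u=np.where(k);print(u.min(),u.max(),v.min(),v.max())
S0=cloud('side',np.load('side0.npy'));p0=cv2.imread('pics/side0.png');h0=cv2.cvtColor(p0,cv2.COLOR_BGR2HSV);k0=(h0[...,0]<14)&(h0[...,1]>110); k0[:,:300]=0;k0[:,380:]=0;k0[:350]=0;k0[430:]=0
print('brown0',k0.sum(),S0[k0].mean(0),np.percentile(S0[k0],[2,98],axis=0).round(3).tolist());v,u=np.where(k0);print(u.min(),u.max(),v.min(),v.max())
"
```

```text
t 7.3 q [-0.36  1.17 -0.9   1.35  0.93  1.59  1.5 ] pos [0.5147 0.2747 0.0632] y [-0.972  0.237 -0.006] z [-0.112 -0.482 -0.869] F [-0.1  0.2 -0.4] op 1.004 ff 0.0
-0.14 158 x -0.034 0.018 y [-0.091 -0.071  0.039  0.068  0.094]
-0.13 476 x -0.034 0.034 y [-0.086 -0.063 -0.005  0.062  0.091]
-0.12 257 x -0.034 -0.018 y [-0.083 -0.051  0.     0.05   0.086]
-0.11 16 x -0.034 -0.028 y [-0.083 -0.08   0.     0.084  0.086]
-0.09 13 x -0.001 0.009 y [0.044 0.045 0.047 0.048 0.049]
-0.08 3 x 0.001 0.006 y [0.044 0.044 0.045 0.048 0.049]
-0.05 1 x -0.01 -0.01 y [-0.051 -0.051 -0.051 -0.051 -0.051]
0.01 1 x -0.044 -0.044 y [-0.001 -0.001 -0.001 -0.001 -0.001]
brown 136 [0.5134686  0.25817456 0.03051457] [[0.5, 0.249, 0.021], [0.527, 0.267, 0.039]]
327 344 371 393
brown0 240 [0.51259352 0.25292311 0.04012005] [[0.499, 0.214, 0.024], [0.526, 0.268, 0.039]]
328 342 368 393
```

```bash
python3 -c "
from h import *
pos=np.array([.23199,-.57968,.19979]); M=Q.from_quat([.98192123,.18928823,-.00022476,-.00078534]).as_matrix()
for n in('side','top'):
  d=np.load(n+'0.npy'); L=(cloud(n,d)-pos)@M
  m=(abs(L[...,0])<.06)&(abs(L[...,1])<.11)&(L[...,2]>-.16)&(L[...,2]<.05)
  for z in np.arange(-.16,.05,.01):
    q=m&(L[...,2]>=z)&(L[...,2]<z+.01)
    if q.any(): print(n,round(z,3),q.sum(),'x',L[q][:,0].min().round(3),L[q][:,0].max().round(3),'y',np.percentile(L[q][:,1],[0,10,50,90,100]).round(3))
print(proj('side',pos))
p=cv2.imread('pics/side0.png')[60:160,360:470]; cv2.imwrite('pics/g.png',cv2.resize(p,None,fx=5,fy=5))
"
```

```text
side -0.16 82 x -0.026 0.026 y [-0.049 -0.044 -0.037  0.005  0.017]
side -0.15 341 x -0.035 0.036 y [-0.101 -0.093 -0.046  0.076  0.1  ]
side -0.14 142 x -0.038 0.036 y [-0.1   -0.096 -0.082  0.065  0.09 ]
side -0.13 160 x -0.033 0.037 y [-0.1   -0.091 -0.054  0.073  0.092]
side -0.12 172 x -0.038 0.036 y [-0.094 -0.089 -0.052  0.055  0.09 ]
side -0.11 86 x -0.034 0.035 y [-0.092 -0.088 -0.082  0.059  0.088]
side -0.1 26 x -0.006 0.014 y [-0.068 -0.065  0.049  0.056  0.059]
side -0.09 56 x -0.016 0.012 y [-0.067 -0.066 -0.049  0.053  0.06 ]
side -0.08 46 x -0.011 0.015 y [-0.07  -0.064  0.041  0.053  0.058]
side -0.07 53 x -0.016 0.014 y [-0.069 -0.064 -0.048  0.05   0.057]
side -0.06 46 x -0.011 0.013 y [-0.064 -0.063 -0.004  0.049  0.057]
side -0.05 45 x -0.013 0.012 y [-0.067 -0.06  -0.044  0.048  0.06 ]
side -0.04 8 x -0.007 0.01 y [-0.056 -0.053  0.     0.048  0.052]
top -0.16 110 x -0.022 0.034 y [-0.089 -0.044 -0.042 -0.007  0.011]
top -0.15 1610 x -0.036 0.034 y [-0.098 -0.091 -0.052  0.078  0.091]
top -0.14 257 x -0.034 0.035 y [-0.098 -0.096 -0.047  0.066  0.089]
top -0.13 390 x -0.036 0.035 y [-0.095 -0.077  0.03   0.065  0.088]
top -0.12 314 x 0.004 0.034 y [-0.089 -0.063  0.002  0.057  0.082]
top -0.11 81 x -0.033 0.034 y [-0.09  -0.089 -0.088  0.069  0.081]
top -0.1 5 x 0.006 0.011 y [-0.087 -0.033  0.048  0.05   0.05 ]
top -0.09 10 x 0.002 0.005 y [0.04  0.042 0.045 0.049 0.049]
top -0.08 7 x -0.001 0.01 y [0.041 0.041 0.045 0.053 0.054]
top -0.07 21 x -0.005 0.009 y [0.041 0.042 0.048 0.054 0.057]
top -0.06 27 x -0.009 0.01 y [0.038 0.04  0.043 0.051 0.054]
top -0.05 29 x -0.011 0.01 y [-0.057  0.04   0.043  0.052  0.053]
top -0.04 9 x -0.002 0.009 y [-0.055 -0.052  0.041  0.047  0.048]
[411.4 138.9]
```

View pics/g.png

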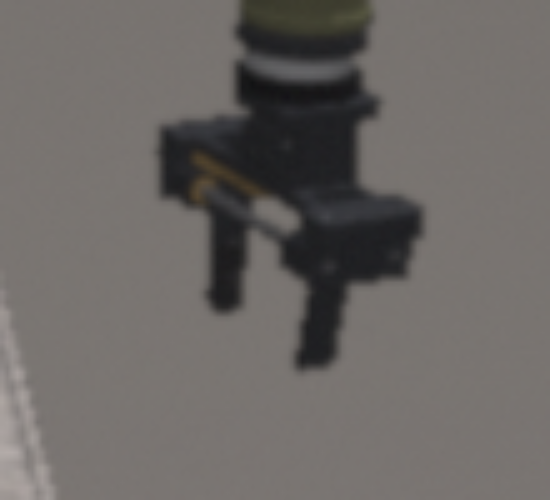

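In the crop the open fingers end at about (225,305) and (315,365), short of where the reported TCP projects. Both cameras put the real tips about 38 mm behind it along the tool axis, and the gripper body, 64 mm behind the tips, gives the same figure. From here I'll aim the reported TCP 38 mm deeper and watch the force on the way down.

step_arm(increments=[[[-0.1, -0.5, -1], [0, 0, 0]], [[-0.1, -0.5, -1], [0, 0, 0]], [[-0.1, -0.5, -1], [0, 0, 0]], [[-0.1, -0.5, -1], [0, 0, 0]], [[-0.1, -0.5, -1], [0, 0, 0]], [[-0.1, -0.5, -1], [0, 0, 0]], [[-0.1, -0.4, -0.8], [0, 0, 0]], [[-0.1, -0.4, -0.8], [0, 0, 0]], [[-0.1, -0.3, -0.6], [0, 0, 0]], [[-0.1, 0, 0], [0, 0, 0]]])

```text
clock: 8.3
tool_pos: [0.5041, 0.2308, -0.0212]
eef_rot: [-0.596, 0.76, -0.161, -0.202]
contact_force: [0.4, 0.1, 0.2]
opening: 1.002
finger_force: 0.0
```

```bash
python3 -c "
from h import *
t=np.array([-.1164,-.486,-.866]); p=np.array([.5032,.2304,-.0252])
to(p,[-.9725,.2329,0],t)"
```

```text
t 8.3 q [-0.31  1.26 -0.86  1.47  1.02  1.45  1.42] pos [ 0.5041  0.2308 -0.0212] y [-0.971  0.237 -0.005] z [-0.114 -0.485 -0.867] F [0.4 0.1 0.2] op 1.002 ff 0.0
shift cm [-0.09 -0.04 -0.4 ] rotvec deg [-0.01  0.27  0.25] norm 0.4
```

step_arm(increments=[[[-0.1, 0, -0.3], [0, 0.2, 0.2]], [[0, 0, 0], [0, 0, 0]], [[0, 0, 0], [0, 0, 0]], [[0, 0, 0], [0, 0, 0]], [[0, 0, 0], [0, 0, 0]], [[0, 0, 0], [0, 0, 0]], [[0, 0, 0], [0, 0, 0]], [[0, 0, 0], [0, 0, 0]], [[0, 0, 0], [0, 0, 0]], [[0, 0, 0], [0, 0, 0]]], fingers=0, grip_force=20)

```text
clock: 9.3
tool_pos: [0.5034, 0.2318, -0.0234]
eef_rot: [-0.598, 0.759, -0.16, -0.202]
contact_force: [0.6, -0.4, 1.0]
opening: 0.404
finger_force: 20.0
```

```bash
python3 -c "
from h import *
rep()"
```

```text
t 9.3 q [-0.31  1.27 -0.86  1.47  1.02  1.45  1.43] pos [ 0.5034  0.2318 -0.0234] y [-0.972  0.233 -0.002] z [-0.115 -0.485 -0.867] F [ 0.6 -0.4  1. ] op 0.404 ff 20.0
```

Gripped: opening 0.404 is about 36 mm, force 20 N. I'll lift and yaw by -157 degrees.

step_arm(increments=[[[0, 0, 2], [0, 0, 0]], [[0, 0, 2], [0, 0, -6]], [[0, 0, 2], [0, 0, -8]], [[0, -0.4, 2], [0, 0, -8]], [[0, -0.4, 2], [0, 0, -8]], [[0, -0.4, 2], [0, 0, -8]], [[0, -0.4, 2], [0, 0, -8]], [[0, -0.4, 2], [0, 0, -8]], [[0, -0.4, 2], [0, 0, -8]], [[0, -0.4, 2], [0, 0, -8]]])

```text
clock: 10.3
tool_pos: [0.5033, 0.2039, 0.1786]
eef_rot: [-0.052, 0.965, -0.014, -0.257]
contact_force: [-0.2, -0.3, -0.6]
opening: 0.402
finger_force: 20.0
```

step_arm(increments=[[[0, -0.8, 0.8], [0, 0, -8]], [[0, -0.8, 0.8], [0, 0, -8]], [[0, -0.8, 0.8], [0, 0, -8]], [[0, -0.8, 0.8], [0, 0, -8]], [[0, -0.8, 0.8], [0, 0, -8]], [[0, -0.8, 0.8], [0, 0, -8]], [[0, -0.8, 0.8], [0, 0, -8]], [[0, -0.8, 0.8], [0, 0, -8]], [[0, -0.8, 0.8], [0, 0, -8]], [[0, -0.8, 0.8], [0, 0, -8]]])

```text
clock: 11.3
tool_pos: [0.5029, 0.1233, 0.2579]
eef_rot: [0.58, 0.772, 0.154, -0.206]
contact_force: [0.9, 0.5, -0.7]
opening: 0.402
finger_force: 20.0
```

```bash
python3 -c "
from h import *
to([.5,.12,.25],[.987,.161,0],[.139,-.855,-.5])"
```

```text
t 11.3 q [ 0.44  0.67 -0.75  1.75 -0.1   0.92  0.15] pos [0.5029 0.1233 0.2579] y [ 0.96   0.279 -0.001] z [-0.14   0.478 -0.867] F [ 0.9  0.5 -0.7] op 0.402 ff 20.0
shift cm [-0.29 -0.33 -0.79] rotvec deg [-87.7  -19.83  -5.39] norm 90.1
```

step_arm(increments=[[[0, 0, 0], [-8, -1.8, -0.5]], [[0, 0, 0], [-8, -1.8, -0.5]], [[0, 0, 0], [-8, -1.8, -0.5]], [[0, 0, 0], [-8, -1.8, -0.5]], [[0, 0, 0], [-8, -1.8, -0.5]], [[0, 0, 0], [-8, -1.8, -0.5]], [[0, 0, 0], [-8, -1.8, -0.5]], [[0, 0, 0], [-8, -1.8, -0.5]], [[0, 0, 0], [-8, -1.8, -0.5]], [[0, 0, 0], [-8, -1.8, -0.5]]])

```text
clock: 12.3
tool_pos: [0.5027, 0.1258, 0.2578]
eef_rot: [0.577, 0.688, -0.287, 0.333]
contact_force: [0.2, -1.2, -0.9]
opening: 0.404
finger_force: 20.0
```

```bash
python3 -c "
from h import *
to([.4988,-.1159,.15],[.987,.161,0],[.139,-.855,-.5])"
```

```text
t 12.3 q [-0.76  0.78 -0.08  1.68  0.73  1.43 -1.06] pos [0.5027 0.1258 0.2578] y [ 0.985  0.17  -0.011] z [ 0.127 -0.78  -0.613] F [ 0.2 -1.2 -0.9] op 0.404 ff 20.0
shift cm [ -0.39 -24.17 -10.78] rotvec deg [-7.58 -1.92 -0.48] norm 7.8
```

step_arm(increments=[[[-0.1, -2.4, -1], [-7.5, -1.9, -0.5]], [[-0.1, -2.4, -1.1], [0, 0, 0]], [[-0.1, -2.4, -1.1], [0, 0, 0]], [[-0.1, -2.4, -1.1], [0, 0, 0]], [[0, -2.4, -1.1], [0, 0, 0]], [[0, -2.4, -1.1], [0, 0, 0]], [[0, -2.4, -1.1], [0, 0, 0]], [[0, -2.4, -1.1], [0, 0, 0]], [[0, -2.4, -1.1], [0, 0, 0]], [[0, -2.6, -1.1], [0, 0, 0]]])

```text
clock: 13.3
tool_pos: [0.4996, -0.1176, 0.1472]
eef_rot: [0.563, 0.661, -0.323, 0.378]
contact_force: [0.5, 0.0, -0.8]
opening: 0.407
finger_force: 20.0
```

```bash
python3 -c "
from h import *
to([.4988,-.1159,.0295],[.987,.161,0],[.139,-.855,-.5])
snap('side','s3');snap('top','t3')
a=cv2.imread('pics/s3.png')[190:340,250:410]; b=cv2.imread('pics/t3.png')[180:330,240:400]
cv2.imwrite('pics/v3.png',np.hstack([cv2.resize(x,None,fx=2.4,fy=2.4) for x in(a,b)]))"
```

```text
t 13.3 q [-0.55  0.95  0.08  2.11  1.17  1.01 -1.46] pos [ 0.4996 -0.1176  0.1472] y [ 0.987  0.159 -0.001] z [ 0.137 -0.852 -0.506] F [ 0.5  0.  -0.8] op 0.407 ff 20.0
shift cm [ -0.08   0.17 -11.77] rotvec deg [-0.38 -0.1   0.1 ] norm 0.4
```

View pics/v3.png

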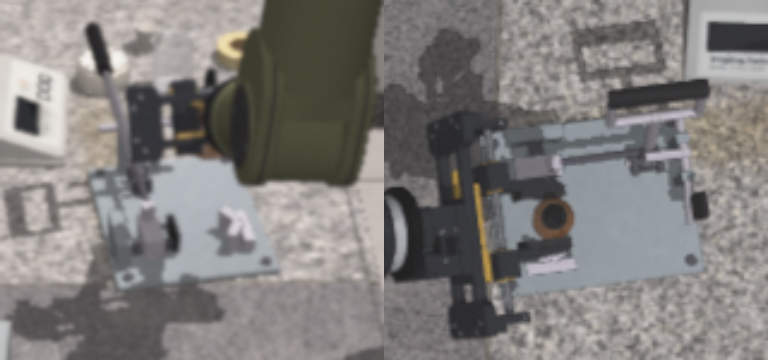

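The top half shows the bottle upright in the fingers, teat at (553,216) in the crop, between the V jaw and the pad. I'll check its axis before lowering.

```bash
python3 -c "
from h import *
p=cv2.imread('pics/t3.png'); C=cloud('top',np.load('t3.npy')); h=cv2.cvtColor(p,cv2.COLOR_BGR2HSV)
w=np.zeros((480,640),bool); w[255:285,295:325]=1
t=w&(C[...,2]>.185); b=w&(h[...,0]<15)&(h[...,1]>90)&(C[...,2]>.13)
for n,k in(('teat',t),('body',b)):
  v,u=np.where(k); print(n,k.sum(),'uv box',u.min(),u.max(),v.min(),v.max(),'xyz mid',((C[k].min(0)+C[k].max(0))/2).round(4),'z',np.percentile(C[k][:,2],[5,50,95]).round(3))
  (cu,cv_),rad=cv2.minEnclosingCircle(np.stack([u,v],1).astype(np.float32)); print('circ',cu,cv_,rad, ray('top',cu,cv_,.21 if n=='teat' else .178).round(4))
print('expected grasp axis',r.get_state()['tool_pos']-.049*np.array([.137,-.852,-.506]))
"
```

```text
teat 264 uv box 295 315 255 284 xyz mid [ 0.4768 -0.0688  0.713 ] z [0.186 0.196 0.22 ]
circ 303.5 269.5 16.80783462524414 [ 0.489  -0.0659  0.21  ]
body 68 uv box 303 318 263 278 xyz mid [ 0.4892 -0.081   0.1748] z [0.171 0.176 0.181]
circ 310.37261962890625 270.8503112792969 8.017328262329102 [ 0.4883 -0.0806  0.178 ]
expected grasp axis [ 0.4907284  -0.07973456  0.17302982]
```

step_arm(increments=[[[0.2, 0.5, 0], [-0.4, -0.1, 0.1]], [[0, 0, -1.5], [0, 0, 0]], [[0, 0, -1.5], [0, 0, 0]], [[0, 0, -1.5], [0, 0, 0]], [[0, 0, -1.5], [0, 0, 0]], [[0, 0, -1.5], [0, 0, 0]], [[0, 0, -1.5], [0, 0, 0]], [[0, 0, -1], [0, 0, 0]], [[0, 0, 0], [0, 0, 0]], [[0, 0, 0], [0, 0, 0]]])

```text
clock: 14.4
tool_pos: [0.5017, -0.1124, 0.0478]
eef_rot: [0.56, 0.659, -0.325, 0.382]
contact_force: [1.2, 0.2, -0.2]
opening: 0.405
finger_force: 20.0
```

```bash
python3 -c "
from h import *
to([.4988,-.1159,.0295],[.987,.161,0],[.139,-.855,-.5])
p,d=snap('top','t4'); C=cloud('top',d); h=cv2.cvtColor(p,cv2.COLOR_RGB2HSV)
w=np.zeros((480,640),bool); w[255:285,295:325]=1
b=w&(h[...,0]<15)&(h[...,1]>90)&(C[...,2]>.05)
v,u=np.where(b);(cu,cv_),rad=cv2.minEnclosingCircle(np.stack([u,v],1).astype(np.float32));print(b.sum(),cu,cv_,rad,np.median(C[b][:,2]),ray('top',cu,cv_,np.median(C[b][:,2])))
s,M=rep(); print('axis',s['tool_pos']-.049*M[:,2])
"
```

```text
t 14.4 q [-0.56  1.16  0.08  2.06  1.24  0.95 -1.63] pos [ 0.5017 -0.1124  0.0478] y [ 0.987  0.161 -0.001] z [ 0.139 -0.856 -0.497] F [ 1.2  0.2 -0.2] op 0.405 ff 20.0
shift cm [-0.29 -0.35 -1.83] rotvec deg [ 0.19 -0.02 -0.  ] norm 0.2
74 304.88824462890625 271.17059326171875 7.415135860443115 0.07639927479282418 [ 0.49248178 -0.06987332  0.07639927]
t 14.45 q [-0.56  1.16  0.08  2.06  1.24  0.95 -1.63] pos [ 0.5017 -0.1127  0.0481] y [ 0.987  0.16  -0.001] z [ 0.139 -0.857 -0.497] F [ 0.3 -0.8 -0.6] op 0.407 ff 20.0
axis [ 0.49492166 -0.07071794  0.07245351]
```

step_arm(increments=[[[-0.2, -0.4, 0], [0, 0, 0]], [[0, 0, -0.5], [0, 0, 0]], [[0, 0, -0.5], [0, 0, 0]], [[0, 0, -0.4], [0, 0, 0]], [[0, 0, -0.1], [0, 0, 0]], [[0, 0, -0.1], [0, 0, 0]], [[0, 0, -0.1], [0, 0, 0]], [[0, 0, -0.1], [0, 0, 0]], [[0, 0, 0], [0, 0, 0]], [[0, 0, 0], [0, 0, 0]]])

```text
clock: 15.45
tool_pos: [0.4994, -0.1179, 0.0309]
eef_rot: [0.56, 0.658, -0.326, 0.382]
contact_force: [-0.2, 1.4, 5.3]
opening: 0.41
finger_force: 20.0
```

```bash
python3 -c "
from h import *
s,M=rep(); print('axis',s['tool_pos']-.049*M[:,2])
p,d=snap('top','t5'); C=cloud('top',d); h=cv2.cvtColor(p,cv2.COLOR_RGB2HSV)
w=np.zeros((480,640),bool); w[255:285,295:325]=1
b=w&(h[...,0]<15)&(h[...,1]>90)&(C[...,2]>.03)
v,u=np.where(b);(cu,cv_),rad=cv2.minEnclosingCircle(np.stack([u,v],1).astype(np.float32));print(b.sum(),cu,cv_,rad,np.median(C[b][:,2]),ray('top',cu,cv_,np.median(C[b][:,2])))
t=w&(C[...,2]>.085);print('teat top',np.percentile(C[t][:,2],[50,95]))
"
```

```text
t 15.45 q [-0.56  1.2   0.09  2.06  1.26  0.94 -1.67] pos [ 0.4994 -0.1179  0.0309] y [ 0.987  0.16  -0.001] z [ 0.138 -0.858 -0.495] F [-0.2  1.4  5.3] op 0.41 ff 20.0
axis [ 0.49262049 -0.0758322   0.05509751]
73 306.5 272.5 7.382511615753174 0.05931200891166902 [ 0.49035595 -0.07385708  0.05931201]
teat top [0.10185724 1.24102094]
```

The bottle is on the plate: 5 N upward, axis within 2 mm of the seat. I'll open a little and back out along the tool axis.

step_arm(increments=[[[0, 0, 0], [0, 0, 0]], [[0, 0, 0], [0, 0, 0]], [[0, 0, 0], [0, 0, 0]], [[0, 0, 0], [0, 0, 0]], [[-0.1, 0.4, 0.3], [0, 0, 0]], [[-0.1, 0.8, 0.5], [0, 0, 0]], [[-0.2, 1.3, 0.7], [0, 0, 0]], [[-0.2, 1.7, 1], [0, 0, 0]], [[-0.2, 1.7, 1], [0, 0, 0]], [[-0.2, 1.7, 1], [0, 0, 0]]], fingers=0.6)

```text
clock: 16.5
tool_pos: [0.489, -0.0397, 0.0751]
eef_rot: [0.56, 0.659, -0.325, 0.381]
contact_force: [0.6, -0.3, 0.1]
opening: 0.601
finger_force: 0.0
```

```bash
python3 -c "
from h import *
rep()
p,d=snap('top','t6'); C=cloud('top',d); h=cv2.cvtColor(p,cv2.COLOR_RGB2HSV)
w=np.zeros((480,640),bool); w[255:285,290:325]=1
b=w&(h[...,0]<15)&(h[...,1]>90)&(C[...,2]>.03)
v,u=np.where(b);(cu,cv_),rad=cv2.minEnclosingCircle(np.stack([u,v],1).astype(np.float32));print(b.sum(),cu,cv_,rad,np.median(C[b][:,2]),ray('top',cu,cv_,np.median(C[b][:,2])))
t=w&(C[...,2]>.085)&(C[...,2]<.2);print('teat',C[t].mean(0))
P=cloud('top',np.load('top0.npy')); 
for n,(u,v) in dict(paddle=(371,266)).items(): print(n,P[v-4:v+6,u-3:u+5,2].round(3))
"
```

```text
t 16.5 q [-0.66  1.1   0.02  2.01  1.06  1.05 -1.53] pos [ 0.489  -0.0397  0.0751] y [ 0.987  0.16  -0.002] z [ 0.138 -0.856 -0.497] F [ 0.6 -0.3  0.1] op 0.601 ff 0.0
72 306.5957336425781 272.82977294921875 7.306543827056885 0.05980772244494846 [ 0.48956748 -0.07409708  0.05980772]
teat [ 0.48976988 -0.07310018  0.10002026]
paddle [[ 0.089  0.094  0.103  0.113  0.115  0.115 -0.002  0.   ]
 [ 0.087  0.095  0.104  0.112  0.117  0.117  0.118 -0.001]
 [ 0.086  0.099  0.104  0.109  0.119  0.118  0.118 -0.001]
 [ 0.088  0.094  0.103  0.108  0.117  0.118  0.121 -0.003]
 [ 0.083  0.092  0.099  0.11   0.112  0.117  0.119  0.002]
 [ 0.081  0.094  0.1    0.106  0.12   0.121  0.118 -0.004]
 [ 0.078  0.088  0.099  0.106  0.112  0.116  0.12  -0.001]
 [ 0.079  0.088  0.099  0.102  0.113  0.119  0.118 -0.003]
 [ 0.081  0.087  0.097  0.103  0.109  0.115  0.116 -0.001]
 [ 0.075  0.09   0.09   0.098  0.102 -0.002 -0.006  0.   ]]
```

The bottle is standing free: teat (0.490,-0.073), body (0.490,-0.074), near the seat at (0.492,-0.074). Next is the catch, so I'll measure the paddle and shaft and plan the turn to a vertical tool.

```bash
python3 -c "
from h import *
y=.162; cen=np.array([.516,-.123]); R=np.array([[np.cos(y),-np.sin(y)],[np.sin(y),np.cos(y)]])
for n in('top','side'):
  C=cloud(n,np.load(n+'0.npy')); L=C.copy(); L[...,:2]=(C[...,:2]-cen)@R
  base=(L[...,0]>-.06)&(L[...,0]<.03)&(L[...,1]<-.06)&(L[...,1]>-.14)
  for lo in np.arange(.06,.13,.01):
    m=base&(L[...,2]>lo)&(L[...,2]<lo+.01)
    if m.sum()>1: print(n,lo.round(2),m.sum(),'x',L[m][:,0].min().round(3),L[m][:,0].max().round(3),'y',np.percentile(L[m][:,1],[0,50,100]).round(3))
  m=(L[...,0]>.02)&(L[...,0]<.11)&(L[...,1]<0)&(L[...,1]>-.12)&(L[...,2]>.19)&(L[...,2]<.21)
  print(n,'handle top',m.sum(),np.percentile(L[m],[2,50,98],axis=0).round(3).tolist())
to([.49,-.03,.30],[.161,-.987,0],[0,0,-1])
"
```

```text
top 0.06 23 x -0.035 0.027 y [-0.094 -0.086 -0.077]
top 0.07 123 x -0.039 0.03 y [-0.096 -0.087 -0.06 ]
top 0.08 14 x -0.035 -0.013 y [-0.091 -0.089 -0.088]
top 0.09 13 x -0.035 -0.012 y [-0.092 -0.091 -0.09 ]
top 0.1 16 x -0.036 -0.011 y [-0.094 -0.092 -0.091]
top 0.11 31 x -0.035 -0.011 y [-0.099 -0.095 -0.093]
top 0.12 2 x -0.028 -0.024 y [-0.097 -0.096 -0.094]
top handle top 318 [[0.067, -0.102, 0.19], [0.075, -0.058, 0.195], [0.083, -0.015, 0.199]]
side 0.06 54 x -0.038 0.026 y [-0.1   -0.089 -0.08 ]
side 0.07 89 x -0.038 0.029 y [-0.098 -0.09  -0.063]
side 0.08 38 x -0.036 -0.011 y [-0.098 -0.093 -0.084]
side 0.09 35 x -0.036 -0.012 y [-0.1   -0.094 -0.086]
side 0.1 30 x -0.036 -0.011 y [-0.099 -0.095 -0.09 ]
side 0.11 34 x -0.037 -0.01 y [-0.101 -0.095 -0.087]
side 0.12 2 x -0.024 -0.013 y [-0.094 -0.093 -0.091]
side handle top 135 [[0.068, -0.1, 0.19], [0.077, -0.052, 0.195], [0.084, -0.014, 0.199]]
t 16.55 q [-0.66  1.1   0.02  2.    1.06  1.05 -1.53] pos [ 0.4898 -0.036   0.0751] y [0.986 0.164 0.   ] z [ 0.142 -0.854 -0.501] F [-0.5  2.2  0.7] op 0.606 ff 0.0
shift cm [2.000e-02 6.000e-01 2.249e+01] rotvec deg [ 53.65 -38.48 -81.09] norm 104.6
```

step_arm(increments=[[[-0.2, 1.5, 2.5], [0, 0, 0]], [[0, 1, 2.5], [0, 0, 0]], [[0, 0, 2.5], [4.2, -3, -6.4]], [[0, 0, 2.5], [4.2, -3, -6.4]], [[0, 0, 2.5], [4.2, -3, -6.4]], [[0, 0, 2], [4.2, -3, -6.4]], [[0, 0, 2], [4.2, -3, -6.4]], [[0, 0, 2], [4.2, -3, -6.4]], [[0, 0, 2], [4.2, -3, -6.4]], [[0, 0, 2], [4.2, -3, -6.4]]], fingers=0)

```text
clock: 17.55
tool_pos: [0.4872, -0.0163, 0.3006]
eef_rot: [0.921, 0.329, -0.14, 0.156]
contact_force: [-0.3, -0.2, -0.6]
opening: 0.004
finger_force: 0.0
```

```bash
cat >> h.py <<'E'
Y=.162; CEN=np.array([.516,-.123]); RC=np.array([[np.cos(Y),-np.sin(Y)],[np.sin(Y),np.cos(Y)]])
def W(x,y,z): return np.r_[CEN+RC@[x,y],z]
def tip():
    s=r.get_state(); M=Q.from_quat(s["eef_rot"]).as_matrix(); t=s["tool_pos"]-.038*M[:,2]; return np.r_[(t[:2]-CEN)@RC,t[2]]
E
python3 -c "
from h import *
to(W(-.0235,-.0605,.20)-[0,0,.038],[.161,-.987,0],[0,0,-1])"
```

```text
t 17.55 q [-0.3   0.51 -0.    1.69  0.34  1.23 -1.35] pos [ 0.4872 -0.0163  0.3006] y [ 0.65  -0.734  0.196] z [-0.154 -0.38  -0.912] F [-0.3 -0.2 -0.6] op 0.004 ff 0.0
shift cm [  1.54 -17.02 -13.86] rotvec deg [ 19.53 -14.77 -29.64] norm 38.4
```

step_arm(increments=[[[0.2, -1.5, 0], [3.9, -3, -5.9]], [[0.2, -1.5, 0], [3.9, -3, -5.9]], [[0.2, -1.5, 0], [3.9, -3, -5.9]], [[0.2, -1.5, 0], [3.9, -3, -5.9]], [[0.2, -1.5, -1.4], [3.9, -2.8, -5.9]], [[0.1, -2, -2.5], [0, 0, 0]], [[0.1, -2, -2.5], [0, 0, 0]], [[0.1, -2, -2.5], [0, 0, 0]], [[0.1, -2, -2.5], [0, 0, 0]], [[0.1, -1.5, -2.5], [0, 0, 0]]])

```text
clock: 18.55
tool_pos: [0.5015, -0.1876, 0.1595]
eef_rot: [0.997, 0.083, -0.002, 0.002]
contact_force: [-0.9, 0.1, 0.7]
opening: 0.008
finger_force: 0.0
```

```bash
python3 -c "
from h import *
to(W(-.0235,-.0605,.098)-[0,0,.038],[.161,-.987,0],[0,0,-1]);print(tip())"
```

```text
t 18.55 q [ 0.26  0.63  0.01  1.89  0.    0.63 -1.13] pos [ 0.5015 -0.1876  0.1595] y [ 0.166 -0.986  0.005] z [-0.003 -0.005 -1.   ] F [-0.9  0.1  0.7] op 0.008 ff 0.0
shift cm [ 0.11  0.11 -9.95] rotvec deg [ 0.29 -0.16 -0.29] norm 0.4
[-0.02461101 -0.06124381  0.19754466]
```

step_arm(increments=[[[0.1, 0.1, -1], [0.3, -0.2, -0.3]], [[0, 0, -1], [0, 0, 0]], [[0, 0, -1], [0, 0, 0]], [[0, 0, -1], [0, 0, 0]], [[0, 0, -1], [0, 0, 0]], [[0, 0, -1], [0, 0, 0]], [[0, 0, -1], [0, 0, 0]], [[0, 0, -1], [0, 0, 0]], [[0, 0, -1], [0, 0, 0]], [[0, 0, -1], [0, 0, 0]]])

```text
clock: 19.55
tool_pos: [0.5033, -0.1852, 0.0597]
eef_rot: [0.997, 0.081, 0.001, -0.0]
contact_force: [0.5, 0.2, -0.0]
opening: 0.004
finger_force: 0.0
```

```bash
python3 -c "
from h import *
rep();print(tip());snap('side','s7');snap('top','t7')
a=cv2.imread('pics/s7.png')[190:340,250:410]; b=cv2.imread('pics/t7.png')[180:330,270:430]
cv2.imwrite('pics/v7.png',np.hstack([cv2.resize(x,None,fx=2.4,fy=2.4) for x in(a,b)]))"
```

```text
t 19.55 q [ 0.27  0.79 -0.    1.95 -0.    0.39 -1.14] pos [ 0.5033 -0.1852  0.0597] y [ 0.162 -0.987 -0.   ] z [ 0.002  0.001 -1.   ] F [ 0.5  0.2 -0. ] op 0.004 ff 0.0
[-0.02259253 -0.05939883  0.09768453]
```

View pics/v7.png

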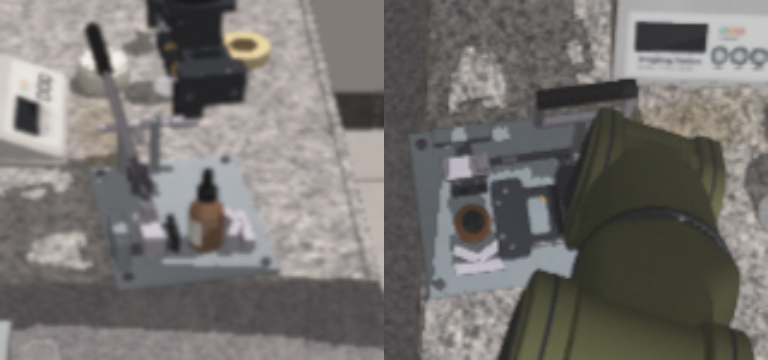

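The side half shows the bottle standing between pad and jaw at (205,220). The gripper's dark body at (210,85) is over the catch, clear of the lever. Now I'll push the paddle through its arc.

step_arm(increments=[[[0.16, -1, 0], [0, 0, 0]], [[0.15, -0.9, 0], [0, 0, 0]], [[0.15, -0.9, 0], [0, 0, 0]], [[0.1, -0.7, -0.3], [0, 0, 0]], [[0.1, -0.6, -0.4], [0, 0, 0]], [[0.1, -0.5, -0.5], [0, 0, 0]], [[0.1, -0.4, -0.5], [0, 0, 0]], [[0.1, -0.4, -0.5], [0, 0, 0]], [[0.1, -0.4, -0.4], [0, 0, 0]], [[0.1, -0.4, -0.3], [0, 0, 0]]])

```text
clock: 20.65
tool_pos: [0.5149, -0.2469, 0.031]
eef_rot: [0.997, 0.082, 0.001, -0.001]
contact_force: [0.3, 1.9, 2.3]
opening: 0.004
finger_force: 0.9
```

```bash
python3 -c "
from h import *
rep();print(tip())"
```

```text
t 20.65 q [ 0.38  0.87 -0.02  1.86  0.03  0.42 -1.06] pos [ 0.5149 -0.2469  0.031 ] y [ 0.163 -0.987 -0.001] z [ 0.001  0.001 -1.   ] F [0.3 1.9 2.3] op 0.004 ff 0.9
[-0.02113633 -0.12216287  0.06898638]
```

step_arm(increments=[[[0.05, -0.3, -0.1], [0, 0, 0]], [[0.05, -0.2, -0.1], [0, 0, 0]], [[0, 0, -0.1], [0, 0, 0]], [[0, 0, -0.1], [0, 0, 0]], [[0, 0, -0.1], [0, 0, 0]], [[0, 0, -0.1], [0, 0, 0]], [[0, 0, 0], [0, 0, 0]], [[0, 0, 0], [0, 0, 0]], [[0, 0, 0], [0, 0, 0]], [[0, 0, 0], [0, 0, 0]]])

```text
clock: 21.65
tool_pos: [0.516, -0.2523, 0.0256]
eef_rot: [0.997, 0.081, 0.001, -0.0]
contact_force: [-0.6, -1.0, 1.0]
opening: 0.006
finger_force: 0.5
```

```bash
python3 -c "
from h import *
rep();print(tip());
C=cloud('side',snap('side','s8')[1]); L=C.copy(); L[...,:2]=(C[...,:2]-CEN)@RC
for lo in np.arange(.04,.14,.01):
  m=(L[...,0]>-.05)&(L[...,0]<.06)&(L[...,1]<-.06)&(L[...,1]>-.16)&(L[...,2]>lo)&(L[...,2]<lo+.01)
  if m.sum()>1: print(lo.round(2),m.sum(),'x',np.percentile(L[m][:,0],[0,50,100]).round(3),'y',np.percentile(L[m][:,1],[0,50,100]).round(3))
"
```

```text
t 21.65 q [ 0.38  0.88 -0.02  1.85  0.03  0.41 -1.06] pos [ 0.516  -0.2523  0.0256] y [ 0.162 -0.987 -0.   ] z [ 0.002  0.    -1.   ] F [-0.6 -1.   1. ] op 0.006 ff 0.5
[-0.0209325  -0.12762956  0.06357681]
0.04 28 x [0.005 0.014 0.051] y [-0.09  -0.086 -0.06 ]
0.05 20 x [-0.015  0.011  0.052] y [-0.136 -0.087 -0.085]
0.06 87 x [-0.037 -0.008  0.059] y [-0.131 -0.089 -0.082]
0.07 133 x [-0.037 -0.009  0.059] y [-0.125 -0.09  -0.061]
0.08 22 x [-0.029  0.031  0.053] y [-0.113 -0.096 -0.061]
0.09 15 x [0.028 0.033 0.048] y [-0.101 -0.097 -0.06 ]
0.1 15 x [0.027 0.031 0.036] y [-0.106 -0.099 -0.093]
0.11 2 x [0.05  0.051 0.052] y [-0.065 -0.064 -0.062]
0.13 15 x [0.005 0.011 0.055] y [-0.148 -0.098 -0.062]
```

The catch bar now stands about 0.3 rad past vertical, so the catch is at about 1.85. I'll lift off, yaw by 90 degrees and go above the handle.

step_arm(increments=[[[0, 0, 1.5], [0, 0, 0]], [[0, 0, 2.5], [0, 0, 0]], [[0, 0, 2.5], [0, 0, 0]], [[0, 0, 2.5], [0, 0, 0]], [[0, 0, 3], [0, 0, 0]], [[0, 0, 3], [0, 0, 8]], [[0, 0.5, 3], [0, 0, 8]], [[0.5, 0.5, 3], [0, 0, 8]], [[1, 1, 3], [0, 0, 8]], [[1, 1, 1], [0, 0, 8]]])

```text
clock: 22.7
tool_pos: [0.5422, -0.2223, 0.28]
eef_rot: [0.908, 0.42, 0.003, 0.002]
contact_force: [0.1, 0.3, 0.2]
opening: 0.007
finger_force: 0.0
```

```bash
python3 -c "
from h import *
to(W(.075,-.058,.25)-[0,0,.038],[.987,.161,0],[0,0,-1]);print(tip())"
```

```text
t 22.7 q [ 0.45  0.55 -0.24  1.59  0.15  1.02 -0.53] pos [ 0.5422 -0.2223  0.28  ] y [ 0.762 -0.648  0.005] z [ 0.006 -0.001 -1.   ] F [0.1 0.3 0.2] op 0.007 ff 0.0
shift cm [ 5.72  5.41 -6.8 ] rotvec deg [-0.11  0.34 49.64] norm 49.6
[ 0.00960154 -0.10211003  0.31798343]
```

step_arm(increments=[[[0.8, 0.8, 0], [0, 0, 7.1]], [[0.8, 0.8, 0], [0, 0, 7.1]], [[0.8, 0.8, 0], [0, 0, 7.1]], [[0.8, 0.8, 0], [0, 0, 7.1]], [[0.8, 0.8, 0], [0, 0, 7.1]], [[0.8, 0.7, 0], [0, 0, 7.1]], [[0.9, 0.7, -1.5], [0, 0.3, 7]], [[0, 0, -2], [0, 0, 0]], [[0, 0, -2], [0, 0, 0]], [[0, 0, -1], [0, 0, 0]]], fingers=1)

```text
clock: 23.7
tool_pos: [0.5964, -0.168, 0.2096]
eef_rot: [0.65, 0.76, -0.002, -0.004]
contact_force: [0.2, -0.6, 0.0]
opening: 0.891
finger_force: 0.0
```

```bash
python3 -c "
from h import *
to(W(.075,-.058,.169)-[0,0,.038],[.987,.161,0],[0,0,-1]);print(tip())
C=cloud('side',snap('side','s9')[1]); L=C.copy(); L[...,:2]=(C[...,:2]-CEN)@RC
m=(L[...,0]>.02)&(L[...,0]<.13)&(L[...,1]<.0)&(L[...,1]>-.12)&(L[...,2]>.182)&(L[...,2]<.203)
print(m.sum(),np.percentile(L[m],[2,50,98],axis=0).round(3).tolist())"
```

```text
t 23.7 q [ 0.44  0.7  -0.45  1.55  0.34  0.97  0.05] pos [ 0.5964 -0.168   0.2096] y [ 0.988  0.156 -0.009] z [-0.009  0.001 -1.   ] F [ 0.2 -0.6  0. ] op 0.891 ff 0.0
shift cm [ 0.29 -0.01 -7.86] rotvec deg [-0.06 -0.5   0.31] norm 0.6
[ 0.07243804 -0.05751916  0.24762222]
160 [[0.069, -0.099, 0.184], [0.077, -0.049, 0.195], [0.085, -0.012, 0.199]]
```

step_arm(increments=[[[0.3, 0, -1], [0, -0.5, 0.3]], [[0, 0, -1], [0, 0, 0]], [[0, 0, -1], [0, 0, 0]], [[0, 0, -1], [0, 0, 0]], [[0, 0, -1], [0, 0, 0]], [[0, 0, -1], [0, 0, 0]], [[0, 0, -1], [0, 0, 0]], [[0, 0, -0.7], [0, 0, 0]], [[0, 0, 0], [0, 0, 0]], [[0, 0, 0], [0, 0, 0]]])

```text
clock: 24.75
tool_pos: [0.6011, -0.1682, 0.1336]
eef_rot: [0.648, 0.762, 0.001, 0.001]
contact_force: [0.3, 0.1, -0.1]
opening: 0.996
finger_force: 0.0
```

step_arm(increments=[[[0, 0, 0], [0, 0, 0]], [[0, 0, 0], [0, 0, 0]], [[0, 0, 0], [0, 0, 0]], [[0, 0, 0], [0, 0, 0]], [[0, 0, 0], [0, 0, 0]], [[0, 0, 0], [0, 0, 0]], [[0, 0, 0], [0, 0, 0]], [[0, 0, 0], [0, 0, 0]], [[0, 0, 0], [0, 0, 0]], [[0, 0, 0], [0, 0, 0]]], fingers=0, grip_force=30)

```text
clock: 25.75
tool_pos: [0.6016, -0.1681, 0.1335]
eef_rot: [0.648, 0.762, 0.002, 0.001]
contact_force: [2.6, -0.2, -1.5]
opening: 0.19
finger_force: 30.0
```

```bash
python3 -c "
from h import *
rep();print(tip())
h=np.array([.0324,.018]); o=None
for q in np.arange(0,.9,.08):
  p=np.array([.175*np.sin(.25-q),.175*np.cos(.25-q)])
  if o is not None: d=(p-o)*100; print(q.round(2),'world cm',(d[0]*np.cos(Y)).round(2),(d[0]*np.sin(Y)).round(2),d[1].round(2))
  o=p"
```

```text
t 25.75 q [ 0.43  0.79 -0.41  1.63  0.4   0.8   0.  ] pos [ 0.6016 -0.1681  0.1335] y [0.987 0.16  0.004] z [ 0.004  0.001 -1.   ] F [ 2.6 -0.2 -1.5] op 0.19 ff 30.0
[ 0.07703173 -0.05834193  0.17152003]
0.08 world cm -1.35 -0.22 0.29
0.16 world cm -1.37 -0.22 0.18
0.24 world cm -1.38 -0.23 0.07
0.32 world cm -1.38 -0.23 -0.04
0.4 world cm -1.37 -0.22 -0.15
0.48 world cm -1.36 -0.22 -0.26
0.56 world cm -1.33 -0.22 -0.37
0.64 world cm -1.3 -0.21 -0.48
0.72 world cm -1.26 -0.21 -0.58
0.8 world cm -1.21 -0.2 -0.68
0.88 world cm -1.15 -0.19 -0.78
```

The handle is gripped: opening about 17 mm on the 18 mm bar. I'll pull along its arc.

step_arm(increments=[[[-0.67, -0.11, 0.16], [0, 0, 0]], [[-0.68, -0.11, 0.13], [0, 0, 0]], [[-0.68, -0.11, 0.1], [0, 0, 0]], [[-0.69, -0.11, 0.08], [0, 0, 0]], [[-0.69, -0.11, 0.05], [0, 0, 0]], [[-0.69, -0.11, 0.02], [0, 0, 0]], [[-0.69, -0.11, -0.01], [0, 0, 0]], [[-0.69, -0.11, -0.03], [0, 0, 0]], [[-0.69, -0.11, -0.06], [0, 0, 0]], [[-0.68, -0.11, -0.09], [0, 0, 0]]])

```text
clock: 26.75
tool_pos: [0.5323, -0.1793, 0.137]
eef_rot: [0.648, 0.762, 0.002, 0.001]
contact_force: [5.5, -0.7, -6.6]
opening: 0.192
finger_force: 30.0
```

step_arm(increments=[[[-0.68, -0.11, -0.12], [0, 0, 0]], [[-0.68, -0.11, -0.14], [0, 0, 0]], [[-0.67, -0.11, -0.17], [0, 0, 0]], [[-0.66, -0.11, -0.2], [0, 0, 0]], [[-0.65, -0.11, -0.23], [0, 0, 0]], [[-0.65, -0.11, -0.25], [0, 0, 0]], [[-0.63, -0.1, -0.28], [0, 0, 0]], [[-0.63, -0.1, -0.3], [0, 0, 0]], [[-0.6, -0.1, -0.33], [0, 0, 0]], [[-0.6, -0.1, -0.35], [0, 0, 0]]])

```text
clock: 27.75
tool_pos: [0.4709, -0.1893, 0.1144]
eef_rot: [0.648, 0.762, 0.004, 0.003]
contact_force: [7.4, 1.0, 0.0]
opening: 0.194
finger_force: 30.0
```

```bash
python3 -c "
from h import *
rep();t=tip();print(t,'lever est',.25-np.arctan2(t[0]-.0337,t[2]+.0165-.018))"
```

```text
t 27.75 q [ 0.53  0.69 -0.37  2.    0.47  0.53 -0.02] pos [ 0.4709 -0.1893  0.1144] y [0.987 0.161 0.01 ] z [ 0.01   0.002 -1.   ] F [7.4 1.  0. ] op 0.194 ff 30.0
[-0.05557258 -0.05815739  0.15241814] lever est 0.7841681682343254
```

step_arm(increments=[[[-0.2, -0.03, -0.1], [0, 0, 0]], [[-0.2, -0.03, -0.1], [0, 0, 0]], [[0, 0, 0], [0, 0, 0]], [[0, 0, 0], [0, 0, 0]], [[0, 0, 0], [0, 0, 0]], [[0, 0, 0], [0, 0, 0]], [[0, 0, 0], [0, 0, 0]], [[0, 0, 0], [0, 0, 0]], [[0, 0, 0], [0, 0, 0]], [[0, 0, 0], [0, 0, 0]]])

```text
clock: 28.75
tool_pos: [0.4687, -0.1897, 0.113]
eef_rot: [0.647, 0.762, 0.005, 0.004]
contact_force: [9.3, 1.5, -0.2]
opening: 0.193
finger_force: 30.0
```

```bash
python3 -c "
from h import *
rep();t=tip();print(t,'lever est',.25-np.arctan2(t[0]-.0337,t[2]+.0165-.018))
p,d=snap('side','s10'); C=cloud('side',d); h=cv2.cvtColor(p,cv2.COLOR_RGB2HSV)
k=(h[...,0]<14)&(h[...,1]>110);k[:260]=0;k[310:]=0;k[:,310:]&=True;k[:,:300]=0;k[:,380:]=0
L=(C[k][:,:2]-CEN)@RC; print('bottle local',k.sum(),np.percentile(L,[3,50,97],axis=0).round(3).tolist(),'target axis -.026,.051')
cv2.imwrite('pics/v10.png',cv2.resize(p[190:330,250:410,::-1],None,fx=4,fy=4))"
```

```text
t 28.75 q [ 0.53  0.69 -0.37  2.01  0.48  0.51 -0.03] pos [ 0.4687 -0.1897  0.113 ] y [0.987 0.162 0.013] z [ 0.013  0.002 -1.   ] F [ 9.3  1.5 -0.2] op 0.193 ff 30.0
[-0.05788412 -0.0581444   0.15099449] lever est 0.7996511697140339
bottle local 39 [[-0.034, 0.051], [-0.025, 0.065], [-0.009, 0.071]] target axis -.026,.051
```

View pics/v10.png

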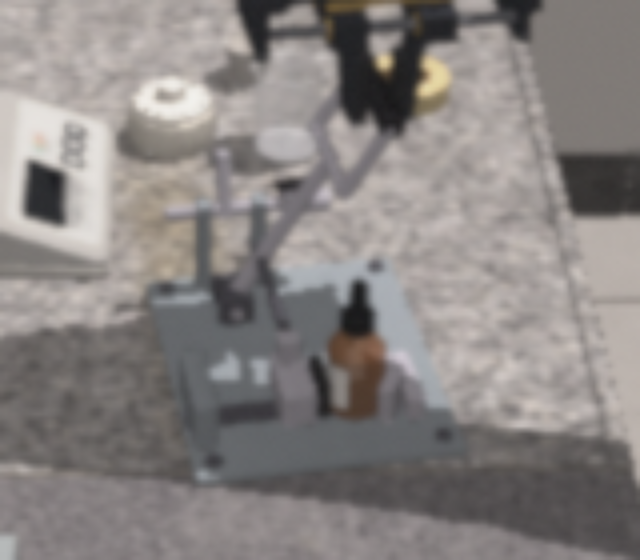

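The lever is at its stop, with the fingers on the bar at (380,90). The pad at (322,385) presses the upright bottle at (358,370) into the V jaw at (400,385). The catch bar at (222,180) is up. I'm handing in.

```bash
python3 -c "
from plant import r
print(r.finish_job())"
```

```text
the job is handed in; nothing more can be done
None
```

I handed the job in at about 29 s, before any verdict was shown: the bottle stands clamped in the V, the catch is at about 1.85 rad, and the fingers hold the lever at about 0.80 rad; the first grasp closed on air because the real fingertips are about 38 mm short of the reported TCP, so I corrected for that in every later move.

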